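# Shake baking beads over a twin tart tin

### The job

Pick up the scoop of ceramic baking beads by its wooden bar, carry it level over the twin tart tin and shake the beads out evenly over the two halves: all six in the tin, at least two in each half. Then stand the emptied scoop upright on the counter, clear of the tin, and let go.

Things in the scene. Friction and masses are not known exactly. Their poses are not given: they have to be found in the camera images.
- scoop: Bead scoop, loose, 220 g, 162 x 34 x 88 mm: a steel channel 21 mm wide inside, curved up lengthwise like a boat, on two feet, a wooden bar above it. Origin: under its centre, at the feet. x points to its closed rear, y across, z up. Channel floor: arc of 125 mm radius about y, centre 135 mm above the origin; cheeks 20 mm high. Mass may differ by 30 %.
- scoop_grip (a point): Grip point on the scoop's straight wooden bar, 78 mm above the feet, near the centre of mass; axes as the scoop. The bar is 20 mm wide (y), 20 mm high, and runs along x from -30 to +87 mm of this point, fixed only at the rear end. Take it here from above, fingers closing along y; 25 mm of free space or more lies beneath it.
- scoop_mouth (a point): Middle of the lip at the scoop's open -x end, 73.5 mm towards -x and 44 mm below the grip point; axes as the scoop. When the mouth is tipped down about y, beads leave the lip one by one: the first at about 20 degrees, the second at 25, half are out at 29, the fourth goes at 33, the last by 40 (give or take 3; a small shake frees a slow one). Levelling it 10 degrees stops the flow.
- tin: Twin tart tin, plain steel, loose, 700 g: a low rectangular tray 120 mm (x) by 160 mm (y), 28 mm high with a rolled rim to 31 mm, 3 mm walls and floor, parted into two equal bays by a rib 23 mm high across its middle (along x, at y = 0). The bays' centres lie at y = +39.5 and -39.5 mm, each 114 by 75 mm inside. Origin: centre of its underside; z up.
- bead0_center (a point): one of six alike white glazed ceramic balls, 18 mm across, 10 g, lying in single file in the scoop's channel at the start; this point is the ball's centre
- bead1_center (a point): one of six alike white glazed ceramic balls, 18 mm across, 10 g, lying in single file in the scoop's channel at the start; this point is the ball's centre
- bead2_center (a point): one of six alike white glazed ceramic balls, 18 mm across, 10 g, lying in single file in the scoop's channel at the start; this point is the ball's centre
- bead3_center (a point): one of six alike white glazed ceramic balls, 18 mm across, 10 g, lying in single file in the scoop's channel at the start; this point is the ball's centre
- bead4_center (a point): one of six alike white glazed ceramic balls, 18 mm across, 10 g, lying in single file in the scoop's channel at the start; this point is the ball's centre
- bead5_center (a point): one of six alike white glazed ceramic balls, 18 mm across, 10 g, lying in single file in the scoop's channel at the start; this point is the ball's centre

How it is judged:
On the way:
1. the scoop is held over the tin with all six beads still in it (height (world z) of scoop_grip above 0.12 m and horizontal distance between scoop_grip and tin below 0.22 m and distance between each of bead0_center, bead1_center, bead2_center, bead3_center, bead4_center, bead5_center and scoop_grip below 0.1 m), for 0.1 s.
At the end, for the whole second after the job is handed in: All six beads lie inside the tin, at least two of them on either side of its rib; the scoop stands upright (within 10 degrees) on the counter itself (bar centre lower than 88 mm), at rest, not touching the tin (x of bead0_center in the frame of tin between -0.059 and 0.059 m and y of bead0_center in the frame of tin between -0.079 and 0.079 m and z of bead0_center in the frame of tin between 0 and 0.03 m and x of bead1_center in the frame of tin between -0.059 and 0.059 m and y of bead1_center in the frame of tin between -0.079 and 0.079 m and z of bead1_center in the frame of tin between 0 and 0.03 m and x of bead2_center in the frame of tin between -0.059 and 0.059 m and y of bead2_center in the frame of tin between -0.079 and 0.079 m and z of bead2_center in the frame of tin between 0 and 0.03 m and x of bead3_center in the frame of tin between -0.059 and 0.059 m and y of bead3_center in the frame of tin between -0.079 and 0.079 m and z of bead3_center in the frame of tin between 0 and 0.03 m and x of bead4_center in the frame of tin between -0.059 and 0.059 m and y of bead4_center in the frame of tin between -0.079 and 0.079 m and z of bead4_center in the frame of tin between 0 and 0.03 m and x of bead5_center in the frame of tin between -0.059 and 0.059 m and y of bead5_center in the frame of tin between -0.079 and 0.079 m and z of bead5_center in the frame of tin between 0 and 0.03 m and (y of each of bead0_center, bead1_center in the frame of tin above 0 m or y of each of bead0_center, bead2_center in the frame of tin above 0 m or y of each of bead0_center, bead3_center in the frame of tin above 0 m or y of each of bead0_center, bead4_center in the frame of tin above 0 m or y of each of bead0_center, bead5_center in the frame of tin above 0 m or y of each of bead1_center, bead2_center in the frame of tin above 0 m or y of each of bead1_center, bead3_center in the frame of tin above 0 m or y of each of bead1_center, bead4_center in the frame of tin above 0 m or y of each of bead1_center, bead5_center in the frame of tin above 0 m or y of each of bead2_center, bead3_center in the frame of tin above 0 m or y of each of bead2_center, bead4_center in the frame of tin above 0 m or y of each of bead2_center, bead5_center in the frame of tin above 0 m or y of each of bead3_center, bead4_center in the frame of tin above 0 m or y of each of bead3_center, bead5_center in the frame of tin above 0 m or y of each of bead4_center, bead5_center in the frame of tin above 0 m) and (y of each of bead0_center, bead1_center in the frame of tin below 0 m or y of each of bead0_center, bead2_center in the frame of tin below 0 m or y of each of bead0_center, bead3_center in the frame of tin below 0 m or y of each of bead0_center, bead4_center in the frame of tin below 0 m or y of each of bead0_center, bead5_center in the frame of tin below 0 m or y of each of bead1_center, bead2_center in the frame of tin below 0 m or y of each of bead1_center, bead3_center in the frame of tin below 0 m or y of each of bead1_center, bead4_center in the frame of tin below 0 m or y of each of bead1_center, bead5_center in the frame of tin below 0 m or y of each of bead2_center, bead3_center in the frame of tin below 0 m or y of each of bead2_center, bead4_center in the frame of tin below 0 m or y of each of bead2_center, bead5_center in the frame of tin below 0 m or y of each of bead3_center, bead4_center in the frame of tin below 0 m or y of each of bead3_center, bead5_center in the frame of tin below 0 m or y of each of bead4_center, bead5_center in the frame of tin below 0 m) and height (world z) of scoop_grip below 0.088 m and angle between scoop_grip's own z axis and vertical below 0.17 rad and contact force between scoop and tin below 0.05 N and linear speed of scoop below 0.02 m/s).
It also fails if it takes over 51 s, if anything falls off the work surface, if the arm or the gripper's body presses on something with over 40 N, if the wrist force passes 120 N, or if a joint passes its speed limit or range.

### The arm

A 6-joint arm with a two-finger parallel gripper is mounted at the origin on a cart in front of the work surface, level with it; the furniture and walls round the work are solid. World frame = base frame: x ahead of the robot, y to its left, z up, the work surface at z = 0. Lengths are in m, angles in rad, forces in N, time in s.
With the tool pointing down it reaches from about 0.375 to 0.975 m from the base axis. Payload 3.8 kg.
Tool frame: the origin (TCP) lies on the centre line of the jaws, within the pads' length; the fingertips stand 17 mm ahead of it and the grasp point (between the pads) lies 2 mm behind it (bot.tip_extent is the distance from the TCP to the fingertips, in m); z points along the fingers, y is the line along which they close (so a half turn about z gives the same grasp; the last joint's range is limited). The gripper opens to 85 mm and grips with 20 to 120 N. Pads are 22 mm wide; open, the fingers measure 114 mm over their backs; the gripper's body (76 mm by 85 mm) begins 54 mm behind the grasp point. The pads swing forward as they close: fully open they stand 13 mm farther back than shut.
Start: joints at [1.266, 0.264, 1.604, -0, 1.274, -0.037], TCP at [0.179, 0.651, 0.248] pointing down, gripper open.
Joint ranges: [-2.63, 2.63], [-0.94, 2.18], [0.31, 2.57], [-1.31, 4.45], [0, 2.66], [-2.55, 2.55]. Speed limits (rad/s): [2.57, 2.57, 3.14, 3.14, 3.14, 3.14].

### API

Orientations are given as a rotation vector (axis times angle).
In Python, from workcell import readout, read_camera, finish_job, bot gives the robot as it stands.
- The arm moves only by the tool jog_arm, never from a script. Its argument "deltas" is one flat list of numbers, 7 for each row, row after row: the shift along the tool's x, y, z in m, then the turn, a rotation vector about the tool's x, y, z in degrees, then the gripper command: -1 is shut, 1 is fully open, values between are in proportion. A call has 1 to 8 rows; each row is the pose to reach, as a shift and turn from the pose commanded when the call began, along the tool's axes at that moment; what a row does not reach only later rows make up. A row lasts 1/10 s, in which the tool goes at most 50 mm and 8.59 degrees, less where a joint would pass 70% of its speed; a pose out of reach is approached as far as the arm can. A call with a gripper value outside its range is refused whole. The fingers move at their own pace and stop on an object; "squeeze" is the grip in N (left out, the last holds). Time passes only in rows, so rows that repeat a pose let the fingers close. It gives the time, the measured TCP pose, the force, the opening and the grip force at its end, in the units of the state.
- readout.read_state(): the state, without advancing time (a new reading comes with each control period).
- read_camera(name): name is "scene" or "top" or "wrist"; returns a dict with "color" (384x512x3 uint8, blue, green, red), "fx", "fy", "cx", "cy" (pixels), "dist" ([k1, k2, p1, p2, k3] as OpenCV has them; the pictures are not rectified), "origin" and "attitude" of the camera in the world. Camera axes: x right, y down, z forward; pixel columns grow to the right and rows downward; lengths in m; the calibration is good to about 2 mm. A picture is of the moment at which its call begins. There is no depth.
- finish_job(): hands the job in; it is judged then, once.
The state is a dict: "time": time; "q": joint angles; "joint_vel": joint speeds; "joint_torque": joint torques, N m; "tool_pos": TCP position; "tcp_rot": TCP orientation; "wrist_force": force on the tool from outside, world axes, zero at the start; "torque": the same for the moment, N m; "width": opening from 0.0 (shut) to 1.0 (fully open); "grip_force": force on a finger pad.
Only numpy, scipy, OpenCV 4.12 (cv2) and the standard library are available. Lean on these libraries where they do the work, as an engineer would, in place of code of your own. Each camera call takes 0.05 s, during which the arm holds its last target. There are 200 camera calls.

## Working session

There is one attempt and no reset: what is moved stays moved. The work goes in short steps, Python scripts to look and compute and a tool call to move; the robot and the scene stay as the last step left them, time stands still between calls to the robot, and variables do not carry over. Pictures are saved under pics/ and viewed, at most 10 in all, crops included, and the job is handed in when it is done.

Besides the shell and the picture viewer there is one more tool, called after "Request:" by a JSON object that holds its "api" and its "payload". jog_arm: Moves the arm, as the interface text tells. Its arguments: {"type":"object","properties":{"deltas":{"type":"array"},"squeeze":{"type":"number"}},"required":["deltas"]}

```bash
ls; mkdir -p pics
cat > h.py <<'E'
import numpy as np, cv2
from scipy.spatial.transform import Rotation as R
from workcell import readout, read_camera, finish_job, bot
def att(c):
    a=np.array(c["attitude"],float)
    return a if a.shape==(3,3) else R.from_rotvec(a).as_matrix()
def ray(c,px,z):
    K=np.array([[c["fx"],0,c["cx"]],[0,c["fy"],c["cy"]],[0,0,1]])
    p=cv2.undistortPoints(np.array(px,float).reshape(-1,1,2),K,np.array(c["dist"])).reshape(-1,2)
    d=np.c_[p,np.ones(len(p))]@att(c).T
    o=np.array(c["origin"]); return o+d*((z-o[2])/d[:,2])[:,None]
E
python3 - <<'E'
from h import *
a=read_camera("scene");b=read_camera("top")
for c in(a,b):print({k:v for k,v in c.items() if k!="color"})
cv2.imwrite("pics/a.png",np.vstack([a["color"]]));cv2.imwrite("pics/b.png",cv2.resize(b["color"],(800,600)))
print(readout.read_state())
E
```

```text
pics
{'fx': 490.44460377293393, 'fy': 490.44460377293393, 'cx': 249.23888176049098, 'cy': 197.28109372020347, 'dist': array([-0.11322853,  0.        ,  0.        ,  0.        ,  0.        ]), 'origin': array([-0.04314332, -0.14977936,  0.53547092]), 'attitude': array([-1.97030236,  0.90013476, -0.48573416])}
{'fx': 399.62640255502873, 'fy': 399.62640255502873, 'cx': 255.58193234734017, 'cy': 187.13577889634607, 'dist': array([-0.0792,  0.    ,  0.    ,  0.    ,  0.    ]), 'origin': array([0.33270232, 0.34269982, 0.89883058]), 'attitude': array([-2.04399965,  2.18080638, -0.21778795])}
{'time': 0.1, 'q': array([ 1.26609169e+00,  2.64667820e-01,  1.60527418e+00, -1.41485961e-05,
        1.27370518e+00, -3.69042635e-02]), 'joint_vel': array([ 0.00109961, -0.00115638, -0.00230169,  0.00014664, -0.00121669,
        0.00096974]), 'joint_torque': array([-3.49476795e-04, -5.16712368e+01, -3.68586302e+01, -6.28536259e-05,
        6.30687093e-03,  4.69751853e-05]), 'tool_pos': array([0.17842767, 0.650322  , 0.24707339]), 'tcp_rot': array([-0.41935242, -3.11313788,  0.00318355]), 'wrist_force': array([-0.64342997,  0.91763955,  0.02331977]), 'torque': array([0.04098457, 0.04444653, 0.00473057]), 'grip_force': 0.0, 'width': 1.001346455888185}
```

View pics/b.png

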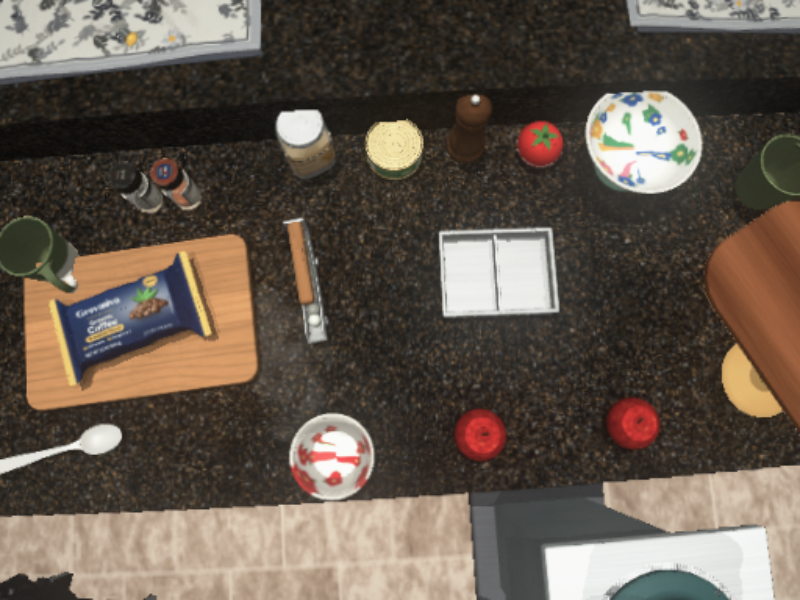

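View pics/a.png

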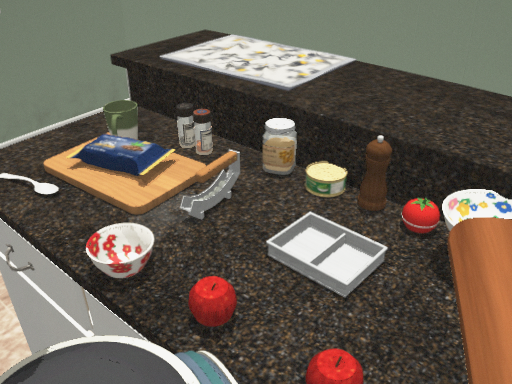

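The top view (800x600) shows the wooden bar from (294,222) to (307,303), with the open mouth near (318,338). The tin's corners are about (440,230), (552,228), (558,312) and (443,317), with the rib along image-vertical.

Run:
```python
from h import *
b=read_camera("top");im=b["color"];s=512/800
hsv=cv2.cvtColor(im,cv2.COLOR_BGR2HSV)
def reg(m,x0,y0,x1,y1):
    z=np.zeros(m.shape,np.uint8);sl=np.s_[int(y0*s):int(y1*s),int(x0*s):int(x1*s)];z[sl]=m[sl].astype(np.uint8)*255
    c=max(cv2.findContours(z,cv2.RETR_EXTERNAL,cv2.CHAIN_APPROX_NONE)[0],key=cv2.contourArea);return c
H,S,V=[hsv[...,i].astype(int) for i in range(3)]
c=reg((H<20)&(S>90)&(V>90),275,200,335,350)
w=cv2.boxPoints(cv2.minAreaRect(ray(b,c,0.088)[:,:2].astype(np.float32)));print("bar",cv2.contourArea(c),w,w.mean(0))
e=[np.linalg.norm(w[i]-w[i-1]) for i in range(4)];print(e)
c=reg((S<50)&(V>110),420,210,580,330)
w=cv2.boxPoints(cv2.minAreaRect(ray(b,c,0.031)[:,:2].astype(np.float32)));print("tin",w,w.mean(0),[np.linalg.norm(w[i]-w[i-1]) for i in range(4)])
c=reg((S<60)&(V>170),305,310,330,330)
M=c.reshape(-1,2).mean(0);print("bead",M/s,ray(b,M,0.05))
print("mouth",ray(b,np.array([[318,340]])*s,0.034),"rear",ray(b,np.array([[293,220]])*s,0.06))
print(R.from_rotvec(readout.read_state()["tcp_rot"]).as_matrix().round(3))
```

```text
bar 447.5 [[0.49374333 0.4736405 ]
 [0.4964321  0.45105535]
 [0.60995865 0.46457058]
 [0.6072699  0.48715574]] [0.55185103 0.46910554]
[np.float32(0.114328206), np.float32(0.022744639), np.float32(0.114328206), np.float32(0.022744639)]
tin [[0.47018722 0.11290833]
 [0.5976297  0.10936049]
 [0.6022438  0.27509937]
 [0.47480124 0.2786472 ]] [0.5362155  0.19400385] [np.float32(0.16580309), np.float32(0.12749189), np.float32(0.16580309), np.float32(0.12749192)]
bead [315.90401786 316.796875  ] [[0.48237959 0.45391695 0.05      ]]
mouth [[0.45218891 0.4543314  0.034     ]] rear [[0.62116175 0.48003662 0.06      ]]
[[-0.964  0.265 -0.001]
 [ 0.265  0.964 -0.002]
 [ 0.    -0.002 -1.   ]]
```

Request:
{"api": "jog_arm", "payload": {"deltas": [-0.382,-0.085,0.08,0,0,-22.2,1,-0.382,-0.085,0.08,0,0,-22.2,1,-0.382,-0.085,0.08,0,0,-22.2,1,-0.382,-0.085,0.08,0,0,-22.2,1,-0.382,-0.085,0.08,0,0,-22.2,1,-0.382,-0.085,0.08,0,0,-22.2,1,-0.382,-0.085,0.08,0,0,-22.2,1,-0.382,-0.085,0.08,0,0,-22.2,1]}}

```text
time: 0.95
tool_pos: [0.5252, 0.4669, 0.1677]
tcp_rot: [0.188, -3.136, 0.0]
wrist_force: [-0.2, 1.2, 0.4]
width: 0.996
grip_force: 0.0
```

Request:
{"api": "jog_arm", "payload": {"deltas": [0,0,0,0,0,0,1,0,0,0,0,0,0,1]}}

```text
time: 1.15
tool_pos: [0.5245, 0.4669, 0.1672]
tcp_rot: [0.183, -3.134, 0.001]
wrist_force: [-0.6, 0.3, -0.1]
width: 0.997
grip_force: 0.0
```

Run:
```python
from h import *
c=read_camera("wrist");cv2.imwrite("pics/w1.png",c["color"])
st=readout.read_state();print(st["time"],st["tool_pos"],st["q"],R.from_rotvec(st["tcp_rot"]).as_matrix().round(3),c["origin"])
hsv=cv2.cvtColor(c["color"],cv2.COLOR_BGR2HSV).astype(int)
m=((hsv[...,0]<20)&(hsv[...,1]>90)&(hsv[...,2]>90)).astype(np.uint8)
for k in cv2.findContours(m,0,cv2.CHAIN_APPROX_NONE)[0]:
    if cv2.contourArea(k)>800:
        w=cv2.boxPoints(cv2.minAreaRect(ray(c,k,0.088)[:,:2].astype(np.float32)));print(cv2.boundingRect(k),w)
```

```text
1.2 [0.52358551 0.46792035 0.16781883] [ 6.93570717e-01  3.69889067e-01  1.61800716e+00  6.42785508e-04
  1.15499470e+00 -9.95988137e-01] [[-0.993 -0.118 -0.001]
 [-0.118  0.993 -0.   ]
 [ 0.001 -0.    -1.   ]] [0.45707039 0.45879151 0.29254134]
(237, 161, 31, 151) [[0.4950622  0.46917874]
 [0.49771592 0.449565  ]
 [0.6113883  0.46494478]
 [0.6087346  0.48455852]]
(337, 35, 175, 265) [[0.39687335 0.6397178 ]
 [0.41531542 0.50828695]
 [0.5963907  0.533695  ]
 [0.5779487  0.66512585]]
```

View pics/w1.png

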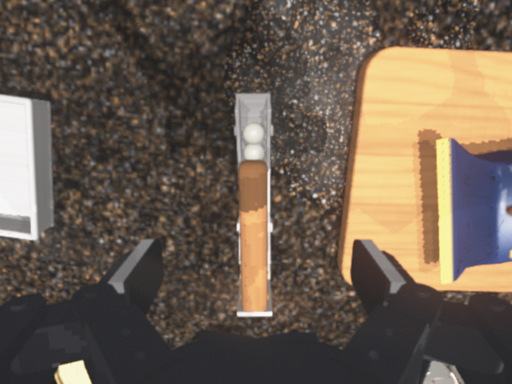

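The wrist view shows the bar centred at column ~253, rows 161-312, with two beads visible ahead of it. The scoop is aligned with the jaws and the bar width measures 20 mm, as given.

Request:
{"api": "jog_arm", "payload": {"deltas": [0,-0.003,0.02,0,0,-0.5,1,0,-0.003,0.04,0,0,-0.5,1,0,-0.003,0.06,0,0,-0.5,1,0,-0.003,0.08,0,0,-0.5,1,0,-0.003,0.093,0,0,-0.5,1,0,-0.003,0.093,0,0,-0.5,1,0,-0.003,0.093,0,0,-0.5,-0.3,0,-0.003,0.093,0,0,-0.5,-0.4], "squeeze": 50}}

```text
time: 2.0
tool_pos: [0.5247, 0.4663, 0.0771]
tcp_rot: [-0.202, 3.133, 0.002]
wrist_force: [0.1, -0.3, 0.3]
width: 0.692
grip_force: 0.0
```

Request:
{"api": "jog_arm", "payload": {"deltas": [0,0,0,0,0,0,-0.5,0,0,0,0,0,0,-0.6,0,0,0,0,0,0,-0.7,0,0,0,0,0,0,-1,0,0,0,0,0,0,-1,0,0,0,0,0,0,-1], "squeeze": 50}}

```text
time: 2.6
tool_pos: [0.5247, 0.4653, 0.0764]
tcp_rot: [-0.201, 3.134, 0.0]
wrist_force: [-0.4, -2.3, 5.6]
width: 0.225
grip_force: 49.5
```

Request:
{"api": "jog_arm", "payload": {"deltas": [0,0,-0.003,0,0,0,-1,0,0,-0.009,0,0,0,-1,0,0,-0.02,0,0,0,-1,0,0,-0.034,0,0,0,-1,0,0,-0.05,0,0,0,-1,0,0,-0.063,0,0,0,-1,0,0,-0.071,0,0,0,-1,0,0,-0.074,0,0,0,-1], "squeeze": 60}}

```text
time: 3.4
tool_pos: [0.525, 0.466, 0.1518]
tcp_rot: [-0.201, 3.133, 0.003]
wrist_force: [-0.0, 0.3, -3.2]
width: 0.223
grip_force: 58.7
```

Run:
```python
from h import *
c=read_camera("wrist")["color"];d=read_camera("scene")["color"]
cv2.imwrite("pics/w2.png",np.hstack([c[80:330,150:370],cv2.resize(d[100:260,130:290],(400,400))[:250]]))
st=readout.read_state();print(st["time"],st["tool_pos"],R.from_rotvec(st["tcp_rot"]).as_matrix().round(3),st["wrist_force"],st["torque"])
```

```text
3.5 [0.52441054 0.46544567 0.15028599] [[-0.992 -0.128  0.001]
 [-0.128  0.992  0.001]
 [-0.001  0.001 -1.   ]] [ 0.12921298  0.15839596 -3.99768137] [-0.02732465  0.04759572  0.0020765 ]
```

View pics/w2.png

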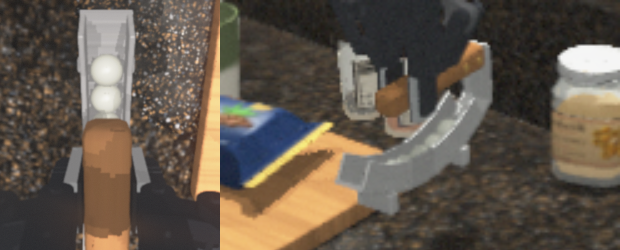

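Request:
{"api": "jog_arm", "payload": {"deltas": [0,-0.002,0,0,0,0,-1,-0.001,-0.009,0,0,0,0,-1,-0.0025,-0.02,0,0,0,0,-1,-0.0045,-0.035,0,0,0,0,-1,-0.0065,-0.053,0,0,0,0,-1,-0.009,-0.074,0,0,0,0,-1,-0.012,-0.096,0,0,0,0,-1,-0.015,-0.119,0,0,0,0,-1]}}

```text
time: 4.3
tool_pos: [0.5548, 0.3467, 0.1495]
tcp_rot: [-0.201, 3.135, -0.0]
wrist_force: [0.8, 0.5, -3.6]
width: 0.223
grip_force: 58.7
```

Request:
{"api": "jog_arm", "payload": {"deltas": [-0.003,-0.023,0,0,0,0.5,-1,-0.006,-0.045,0,0,0,1.5,-1,-0.0085,-0.066,0,0,0,3,-1,-0.0105,-0.084,0,0,0,4.5,-1,-0.0125,-0.099,0,0,0,6,-1,-0.014,-0.11,0,0,0,7.5,-1,-0.015,-0.117,0,0,0,8.5,-1,-0.015,-0.119,0,0,0,9,-1]}}

```text
time: 5.1
tool_pos: [0.5847, 0.2325, 0.1495]
tcp_rot: [0.048, 3.141, 0.0]
wrist_force: [0.5, 0.2, -2.4]
width: 0.224
grip_force: 58.8
```

```bash
cat > look.py <<'E'
from h import *
import sys
c=read_camera("wrist")["color"];d=read_camera("scene")["color"];t=read_camera("top")["color"]
cv2.imwrite(sys.argv[1],np.hstack([c[0:300,:400],cv2.resize(d[130:310,220:420],(333,300))]))
cv2.imwrite(sys.argv[1].replace(".png","t.png"),cv2.resize(t[110:240,240:400],(640,520)))
st=readout.read_state();print(st["time"],st["tool_pos"],st["q"],R.from_rotvec(st["tcp_rot"]).as_matrix().round(3),st["wrist_force"],st["width"])
E
python3 look.py pics/p1.png
```

```text
5.25 [0.58426957 0.23356209 0.1494221 ] [ 3.40498091e-01  2.55600501e-01  1.80387392e+00  4.52848447e-04
  1.08209776e+00 -1.20218523e+00] [[-1.     0.028 -0.   ]
 [ 0.028  1.     0.   ]
 [ 0.     0.    -1.   ]] [-0.60236665  0.36661966 -3.21294178] 0.22336824607778527
```

View pics/p1.png

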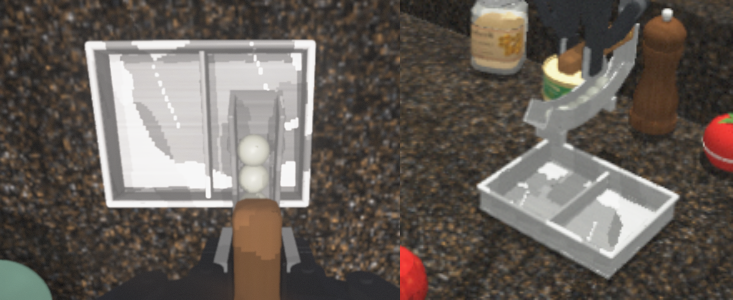

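The wrist view shows the scoop mouth (top edge at ~(255,92)) over the middle of the right-hand bay. The beads are still in the channel at (254,150) and (253,180), so the bay is correct and I can start tilting.

Request:
{"api": "jog_arm", "payload": {"deltas": [0,0,0.001,0,-1.5,0,-1,0,0,0.003,0,-4,0,-1,0,0,0.006,0,-7,0,-1,0,0,0.009,0,-10,0,-1,0,0,0.011,0,-13,0,-1,0,0,0.013,0,-16,0,-1,0,0,0.014,0,-18.5,0,-1,0,0,0.014,0,-20,0,-1]}}

```text
time: 6.05
tool_pos: [0.5828, 0.2336, 0.1347]
tcp_rot: [0.038, 2.792, -0.007]
wrist_force: [-0.6, 0.3, -4.6]
width: 0.223
grip_force: 58.8
```

Request:
{"api": "jog_arm", "payload": {"deltas": [0,0,0,0,-1,0,-1,0,0,0,0,-2,0,-1,0,0,0,0,-3,0,-1,0,0,0,0,-4,0,-1,0,0,0,0,-5,0,-1,0,0,0,0,-6,0,-1,0,0,0,0,-6,0,-1,0,0,0,0,-6,0,-1]}}

```text
time: 6.85
tool_pos: [0.5842, 0.2331, 0.1354]
tcp_rot: [0.038, 2.688, -0.009]
wrist_force: [-0.2, -0.9, -2.3]
width: 0.222
grip_force: 58.9
```

```bash
python3 look.py pics/p2.png
```

```text
7.0 [0.5846384  0.23313778 0.13568136] [ 0.44500578  0.07524294  2.11416429 -0.37655731  0.57499945 -0.81853308] [[-0.898  0.029  0.438]
 [ 0.026  1.    -0.012]
 [-0.439  0.    -0.899]] [-0.21676923 -0.51897343 -2.49087877] 0.22482043826265868
```

View pics/p2.png

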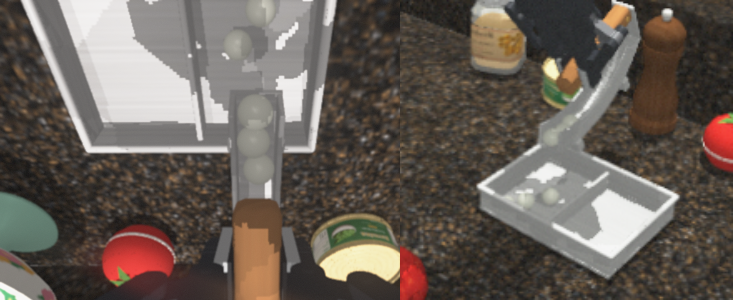

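Two beads lie in the right-hand bay, at (262,10) and (237,43), and the rest are queued in the channel behind the lip at (255,112). I'll level off, then cross to the other bay.

Request:
{"api": "jog_arm", "payload": {"deltas": [0,0,0,0,4,0,-1,0,0,0,0,8,0,-1,0,0,0,0,12,0,-1,0,0,0,0,15,0,-1,0,-0.003,0,0,16,0,-1,0,-0.009,0,0,16,0,-1,0,-0.018,0,0,16,0,-1,0,-0.03,0,0,16,0,-1]}}

```text
time: 7.8
tool_pos: [0.5827, 0.2023, 0.135]
tcp_rot: [0.041, 2.967, -0.004]
wrist_force: [0.1, -0.3, -2.6]
width: 0.221
grip_force: 58.9
```

Request:
{"api": "jog_arm", "payload": {"deltas": [0,-0.013,0,0,0,0,-1,0,-0.026,0,0,0,0,-1,0,-0.037,0,0,0,0,-1,0,-0.045,0,0,0,0,-1,0,-0.049,0,0,0,0,-1,0,-0.05,0,0,0,0,-1,0,-0.05,0,0,0,0,-1]}}

```text
time: 8.5
tool_pos: [0.5822, 0.1531, 0.1355]
tcp_rot: [0.043, 2.967, -0.003]
wrist_force: [1.0, -0.4, -2.1]
width: 0.22
grip_force: 58.9
```

```bash
python3 look.py pics/p3.png
```

```text
8.65 [0.58215739 0.15355742 0.13547874] [ 0.24192695  0.12816769  1.9953565  -0.06152895  0.85052531 -1.26393887] [[-0.984  0.028  0.174]
 [ 0.028  1.    -0.005]
 [-0.174  0.    -0.985]] [-0.44238351  0.21410153 -3.27802093] 0.22117136676104407
```

View pics/p3.png

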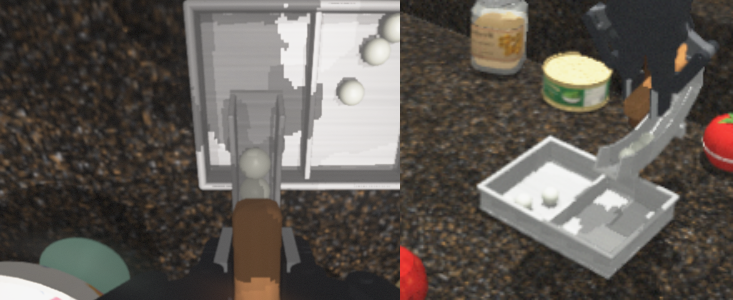

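Three beads sit in the first bay, at (351,92), (376,52) and (392,28). The mouth is over the second bay, so I'll pour the rest.

Request:
{"api": "jog_arm", "payload": {"deltas": [0,0,0,0,-3,0,-1,0,0,0,0,-6,0,-1,0,0,0,0,-9,0,-1,0,0,0,0,-12,0,-1,0,0,0,0,-15,0,-1,0,0,0,0,-17,0,-1,0,0,0,0,-19,0,-1,0,0,0,0,-21,0,-1]}}

```text
time: 9.45
tool_pos: [0.5818, 0.1536, 0.1354]
tcp_rot: [0.037, 2.599, -0.01]
wrist_force: [-0.2, 0.1, -3.8]
width: 0.228
grip_force: 59.0
```

Request:
{"api": "jog_arm", "payload": {"deltas": [0,0,0,0,-2,0,-1,0,0,0,0,-4,0,-1,0,0,0,0,-6,0,-1,0,0,0,0,-8,0,-1,0,0,0,0,-10,0,-1,0,0,0,0,-12,0,-1,0,0,0,0,-12,0,-1,0,0,0,0,-12,0,-1]}}

```text
time: 10.25
tool_pos: [0.5818, 0.1535, 0.1353]
tcp_rot: [0.033, 2.392, -0.013]
wrist_force: [0.1, -1.0, -2.3]
width: 0.218
grip_force: 59.1
```

```bash
python3 look.py pics/p4.png
```

```text
10.4 [0.58265421 0.1534193  0.13608141] [ 0.3569679  -0.04766925  2.36460416 -1.17326165  0.28166526 -0.12291272] [[-0.731  0.029  0.682]
 [ 0.022  1.    -0.019]
 [-0.682  0.001 -0.731]] [ 0.54143805  0.40039745 -1.81177546] 0.22093507776088298
```

View pics/p4.png

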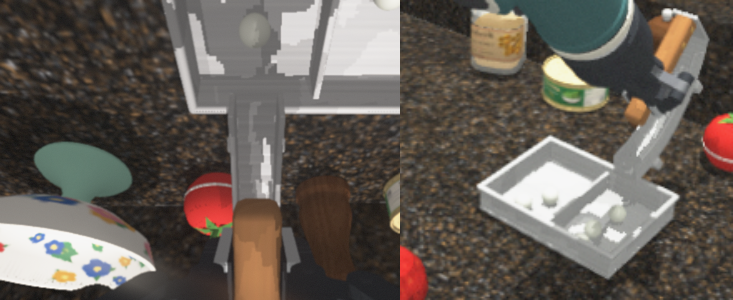

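The channel is empty and beads show in both bays. I'll level, lift and check the count from above.

Request:
{"api": "jog_arm", "payload": {"deltas": [-0.004,0,-0.004,0,4,0,-1,-0.009,0,-0.009,0,10,0,-1,-0.013,0,-0.014,0,16,0,-1,-0.017,0,-0.018,0,22,0,-1,-0.02,0,-0.022,0,28,0,-1,-0.023,0,-0.025,0,34,0,-1,-0.027,0,-0.029,0,40,0,-1,-0.027,0,-0.029,0,43,0,-1]}}

```text
time: 11.2
tool_pos: [0.5857, 0.1537, 0.1778]
tcp_rot: [0.045, 3.14, 0.005]
wrist_force: [0.6, -0.5, -2.2]
width: 0.224
grip_force: 59.0
```

Request:
{"api": "jog_arm", "payload": {"deltas": [0,0.01,0,0,0,0,-1,0,0.03,0,0,0,0,-1,0,0.06,0,0,0,0,-1,0,0.09,0,0,0,0,-1,0,0.12,0,0,0,0,-1,0,0.15,0,0,0,0,-1,0,0.18,0,0,0,0,-1,0,0.2,0,0,0,0,-1]}}

```text
time: 12.0
tool_pos: [0.5867, 0.356, 0.1749]
tcp_rot: [0.042, 3.141, 0.002]
wrist_force: [-0.4, -0.0, -2.5]
width: 0.227
grip_force: 59.1
```

Request:
{"api": "jog_arm", "payload": {"deltas": [0.005,0.02,0,0,0,-2,-1,0.015,0.045,0,0,0,-4,-1,0.025,0.065,0,0,0,-6,-1,0.035,0.08,0,0,0,-7,-1,0.042,0.095,0,0,0,-8,-1,0.047,0.105,0,0,0,-9,-1,0.05,0.11,0,0,0,-9,-1,0.05,0.11,0,0,0,-9,-1]}}

```text
time: 12.8
tool_pos: [0.5407, 0.4649, 0.1751]
tcp_rot: [-0.202, 3.135, -0.0]
wrist_force: [-0.7, 0.3, -3.1]
width: 0.224
grip_force: 59.1
```

```bash
python3 look.py pics/p5.png
```

```text
12.95 [0.54138891 0.46374593 0.17508008] [ 6.73574645e-01  3.82631250e-01  1.58666208e+00 -4.83350629e-04
  1.17238677e+00 -1.02474496e+00] [[-0.992 -0.127  0.   ]
 [-0.127  0.992 -0.   ]
 [-0.    -0.    -1.   ]] [-0.64396699  0.09241168 -3.44992288] 0.2238365925124783
```

View pics/p5t.png

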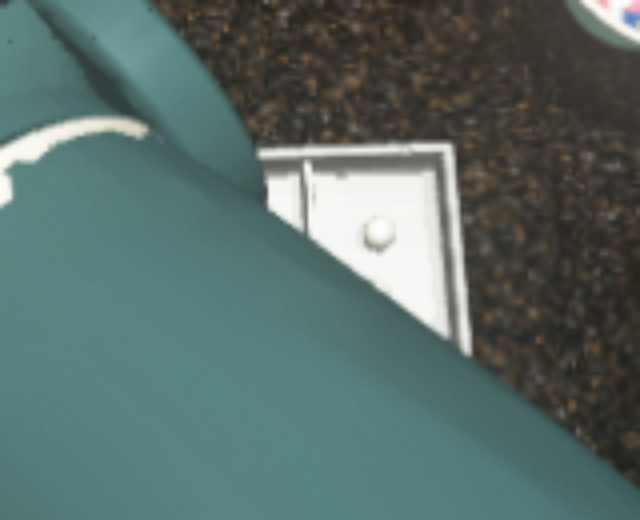

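The arm hides most of the tin from the top camera here; one bead shows at (379,232). I'll set the scoop down at its old place, which is clear.

Request:
{"api": "jog_arm", "payload": {"deltas": [0,0,0.01,0,0,0,-1,0,0,0.03,0,0,0,-1,0,0,0.05,0,0,0,-1,0,0,0.07,0,0,0,-1,0,0,0.085,0,0,0,-1,0,0,0.092,0,0,0,-1,0,0,0.096,0,0,0,-1,0,0,0.097,0,0,0,-1]}}

```text
time: 13.75
tool_pos: [0.5412, 0.4644, 0.0781]
tcp_rot: [-0.201, 3.135, 0.0]
wrist_force: [-0.3, -0.2, -2.9]
width: 0.218
grip_force: 59.2
```

Request:
{"api": "jog_arm", "payload": {"deltas": [0,0,0.001,0,0,0,-1,0,0,0.001,0,0,0,-1]}}

```text
time: 13.95
tool_pos: [0.5415, 0.4649, 0.0782]
tcp_rot: [-0.201, 3.134, 0.002]
wrist_force: [-0.2, 0.2, -2.0]
width: 0.225
grip_force: 59.2
```

Request:
{"api": "jog_arm", "payload": {"deltas": [0,0,0.001,0,0,0,-1,0,0,0.002,0,0,0,-1,0,0,0.002,0,0,0,-1]}}

```text
time: 14.25
tool_pos: [0.5414, 0.4648, 0.0764]
tcp_rot: [-0.202, 3.134, 0.001]
wrist_force: [-1.6, -1.9, 3.2]
width: 0.22
grip_force: 59.8
```

Request:
{"api": "jog_arm", "payload": {"deltas": [0,0,0,0,0,0,-0.5,0,0,0,0,0,0,-0.3,0,0,0,0,0,0,-0.1,0,0,0,0,0,0,0.2,0,0,0,0,0,0,0.5,0,0,0,0,0,0,0.8,0,0,0,0,0,0,1,0,0,0,0,0,0,1], "squeeze": 20}}

```text
time: 15.05
tool_pos: [0.541, 0.4644, 0.075]
tcp_rot: [0.201, -3.135, 0.0]
wrist_force: [-0.4, -0.4, -0.1]
width: 0.999
grip_force: 0.0
```

Request:
{"api": "jog_arm", "payload": {"deltas": [0,0,-0.01,0,0,0,1,0,0,-0.03,0,0,0,1,0,0,-0.06,0,0,0,1,0,0,-0.1,0,0,0,1,0,0,-0.14,0,0,0,1,0,0,-0.17,0,0,0,1,0,0,-0.18,0,0,0,1,0,0,-0.18,0,0,0,1]}}

```text
time: 15.85
tool_pos: [0.5419, 0.4652, 0.258]
tcp_rot: [-0.201, 3.131, 0.004]
wrist_force: [1.0, 0.8, 0.9]
width: 0.999
grip_force: 0.0
```

Request:
{"api": "jog_arm", "payload": {"deltas": [0.05,0.05,0,0,0,0,1,0.1,0.1,0,0,0,0,1,0.12,0.15,0,0,0,0,1,0.12,0.18,0,0,0,0,1,0.12,0.18,0,0,0,0,1,0.12,0.18,0,0,0,0,1]}}

```text
time: 16.45
tool_pos: [0.396, 0.6291, 0.2514]
tcp_rot: [0.208, -3.132, 0.005]
wrist_force: [0.1, -0.3, -0.2]
width: 0.996
grip_force: 0.0
```

Run:
```python
from h import *
t=read_camera("top")["color"];d=read_camera("scene")["color"];w=read_camera("wrist")["color"]
a=cv2.resize(t[110:240,160:380],(440,260));b=cv2.resize(d[130:310,140:420],(404,260));c=cv2.resize(w,(346,260))
o=np.zeros((520,790,3),np.uint8);o[:260,:440]=a;o[:260,440:440+346]=c;o[260:,:404]=b
o[260:,404:404+346]=cv2.resize(t,(346,260))
cv2.imwrite("pics/f.png",o);st=readout.read_state();print(st["time"],st["tool_pos"])
```

```text
16.6 [0.39934402 0.62605437 0.25305939]
```

View pics/f.png

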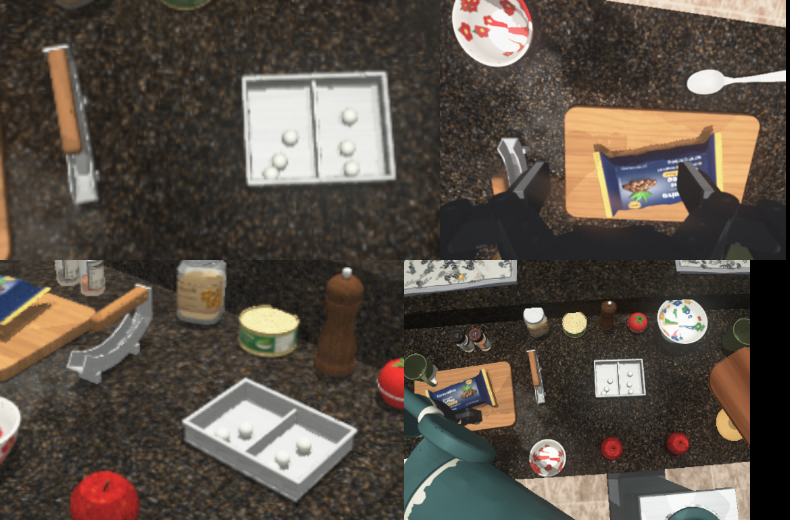

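The top view shows three beads in each bay: (290,137), (280,160), (271,173) and (349,116), (347,148), (351,168). The scoop stands upright at (70,120), clear of the tin.

```bash
python3 -c "
from h import *
print(finish_job())"
```

```text
the job is handed in; nothing more can be done
None
```

I handed the job in at about 16.6 s of the 51 s: all six beads are in the tin, three in each half, and the empty scoop is standing upright on the counter clear of the tin; no verdict came back.

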